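# Put the pot rests away in their holder

## Task

Pick up the pile of two oblong wooden pot rests in one go and put it away in the grey holder: hold the pile clearly tilted, some 15 degrees, lower its low end first into the holder down along one of the two end walls, pause there a moment, then let the other end down so that both lie flat on one another inside. Let go and move clear, and leave the round wooden pot rest where it is.

Things in the scene. Friction and masses are not known exactly. Their poses are not given: they have to be found in the camera images.
- rest_low_c (a point): centre of the LOWER of two equal brown wooden pot rests, loose on one another in a neat pile on the counter. Each is an oblong block 90 x 60 x 20 mm, 55-115 g; the pile is 40 mm high, this point 10 mm up. x along the 90 mm length, y along the 60 mm width, z up. Grip the pile across its 60 mm width, at half its height or lower, so that both are held; a firm grip (about 40 N) does it
- rest_top_c (a point): centre of the UPPER pot rest of the same pile, 20 mm above the centre of the lower one and with the same axes; the centre of the whole pile lies midway between the two points. Stored in the holder, the pile stands 10 mm above the rim
- holder: the holder: low grey open box, fixed. Origin: centre of its underside, on the counter; x length, y width, z up. Outside 120 x 86 mm, inside 108 x 74; floor 6 mm thick, walls 6 thick, rim 36 above the counter. The end walls (at +x, -x) are whole and alike; each long side has only 18 mm of wall at its corners and is open for 72 mm between, down to the floor, so fingers on the pile's sides pass
- trivet: a bystander: round brown wooden pot rest, one loose piece, 84 mm across and 30 mm high with a groove round its side, origin at the centre of its underside; stands upright on the counter, not to be moved
Not all that is in view belongs to the job. Leave any blue or red look-alike of the part that bears rest_top_c alone. Leave any turquoise look-alike of the part that bears rest_low_c alone.

How it is judged:
By the outcome, as a careful person would: the job done as asked, in the order asked, and still so for the second after the job is handed in, with the robot touching nothing.
It also fails if it takes over 40 s, if anything falls off the work surface, if the arm or the gripper's body presses on something with over 40 N, if the wrist force passes 120 N, or if a joint passes its speed limit or range.

## Robot

A 6-joint arm with a two-finger parallel gripper is mounted at the origin on the work surface. World frame = base frame: x ahead of the robot, y to its left, z up, the work surface at z = 0. Lengths are in m, angles in rad, forces in N, time in s.
With the tool pointing down it reaches from about 0.35 to 0.775 m from the base axis. Payload 7.3 kg.
Tool frame: the origin (TCP) lies at the very end of the fingers, on their centre line; the grasp point (between the pads) lies 19 mm behind it (robot.tcp_to_grasp is the distance from the TCP to the grasp point, in m); x points along the fingers, y is the direction in which the jaws open and shut, and the axes are right-handed (so a half turn about x gives the same grasp; the last joint's range is limited). The gripper opens to 92 mm and grips with 3 to 60 N. Pads are 19 mm wide; open, the fingers measure 130 mm over their backs; the gripper's body (75 mm by 190 mm) begins 47 mm behind the grasp point.
Start: joints at [-1.402, 0.342, 1.524, -0, 1.275, -0.146], TCP at [0.163, -0.499, 0.227] pointing down, gripper open.
Joint ranges: [-2.53, 2.53], [-0.77, 2.02], [0.04, 2.7], [-1, 4.14], [0.28, 2.66], [-3.11, 3.11]. Speed limits (rad/s): [2.57, 2.57, 3.14, 3.14, 3.14, 3.14].

## Interface

Orientations are given as [roll, pitch, yaw] about the fixed x, y, z axes, in that order (R = Rz(yaw) Ry(pitch) Rx(roll)).
In Python, from cell import robot gives the robot as it stands.
- The arm moves only by the tool move_arm, never from a script. Its argument "increments" is a list of rows, each a list of 4 numbers: the shift along the tool's x, y, z normalised to -1 to 1, where 1 is 40 cm, then the turn about the tool's x normalised to -1 to 1, where 1 is 60 degrees. In form: [[dx, dy, dz, twist], ...]. A call has 1 to 5 rows; each row is the pose to reach, as a shift and turn from the pose commanded when the call began, along the tool's axes at that moment; what a row does not reach only later rows make up. A row lasts 1/8 s, in which the tool goes at most 62.5 mm and 10.7 degrees, less where a joint would pass 70% of its speed; a pose out of reach is approached as far as the arm can. A call with a number of a shift or a turn outside -1 to 1 is refused whole. A call with a gripper value outside its range is refused whole. "gripper" is the closure, from 0 (fully open) to 1 (shut), set as the call begins (left out, the last holds). The fingers move at their own pace and stop on an object; "squeeze" is the grip in N (left out, the last holds). Time passes only in rows, so rows that repeat a pose let the fingers close. It gives the time, the measured TCP pose, the force and the opening at its end, in the units of the state.
- robot.observe(): the state, without advancing time (a new reading comes with each control period).
- robot.read_camera(name): name is "side" or "top"; returns the picture (384x512x3 uint8, red, green, blue); there is no depth.
- robot.camera_params(name): a dict with "fx", "fy", "cx", "cy" (pixels), "k1" (the pictures are not rectified: a ray, as slopes to the right and down, at radius r is drawn at 1 + k1 r^2 times it, then the intrinsics apply), "R" (3x3) and "t" (3): a world point X has camera coordinates R X + t. Camera axes: x right, y down, z forward; pixel columns grow to the right and rows downward; lengths in m; the calibration is good to about 2 mm. A picture is of the moment at which its call begins. camera_params takes no time and is no camera call.
- robot.hand_in(): hands the job in, once; it reports no verdict.
The state is a dict: "time": time; "qpos": joint angles; "qvel": joint speeds; "joint_efforts": joint torques, N m; "tool_pos": TCP position; "tool_rot": TCP orientation; "contact_force": force on the tool from outside, world axes, zero at the start; "torque": the same for the moment, N m; "opening": finger opening in m.
Only numpy, scipy, OpenCV 4.12 (cv2) and the standard library are available. Lean on these libraries where they do the work, as an engineer would, in place of code of your own. Each camera call takes 0.05 s, during which the arm holds its last target.

## Working session

There is one attempt and no reset: what is moved stays moved. The work goes in short steps, Python scripts to look and compute and a tool call to move; the robot and the scene stay as the last step left them, time stands still between calls to the robot, and variables do not carry over. Pictures are saved under pics/ and viewed, and the job is handed in when it is done.

Besides the shell and the picture viewer there is one more tool, called as a command line: name --pt "numbers of a row" for each row, then --argument value for the rest. move_arm: Moves the arm, as the interface text tells. Its arguments: {"type":"object","properties":{"increments":{"type":"array","items":{"type":"array","items":{"type":"number"}}},"gripper":{"type":"number"},"squeeze":{"type":"number"}},"required":["increments"]}

```bash
mkdir -p pics; ls; python3 - <<'E'
from cell import robot
import cv2,json
print(robot.observe())
for n in("side","top"):
    im=robot.read_camera(n); cv2.imwrite(f"pics/{n}0.png",im[:,:,::-1]); print(n,robot.camera_params(n))
E
```

```text
pics
{'time': 0.0, 'qpos': array([-1.40198773e+00,  3.42722328e-01,  1.52505659e+00, -3.38441093e-05,
        1.27534300e+00, -1.45985355e-01]), 'qvel': array([ 3.01668425e-03,  1.18083222e-03,  2.11626421e-04, -2.59477634e-03,
        1.69417217e-05, -9.18521026e-04]), 'joint_efforts': array([-1.21436555e-03, -4.31245637e+01, -2.44223785e+01,  7.15371617e-02,
        5.58959472e-02, -1.60667018e-04]), 'tool_pos': array([ 0.16249973, -0.49878694,  0.22603134]), 'tool_rot': array([-1.69562254,  1.56926673,  1.76077394]), 'contact_force': array([ 0.51952275, -0.36693273,  0.2591719 ]), 'torque': array([ 0.002116  , -0.01762642,  0.04261262]), 'opening': 0.09158896202658239}
side {'fx': 455.2919817474155, 'fy': 455.2919817474155, 'cx': 262.75794207580026, 'cy': 200.5665199002124, 'k1': 0.043429551598221254, 'R': array([[ 0.94133843, -0.33744353, -0.00371897],
       [-0.26543658, -0.73357148, -0.62563272],
       [ 0.20838758,  0.58991927, -0.78010888]]), 't': array([-0.42802193,  0.16126234,  0.99806133])}
top {'fx': 349.69664282774136, 'fy': 349.69664282774136, 'cx': 260.3799367823301, 'cy': 197.63515433344242, 'k1': -0.06501867479643514, 'R': array([[ 0.02001631, -0.99976676, -0.00810986],
       [-0.9955649 , -0.01918509, -0.09210023],
       [ 0.09192316,  0.0099174 , -0.99571672]]), 't': array([-0.0142629 ,  0.46441055,  0.65751794])}
```

View pics/top0.png

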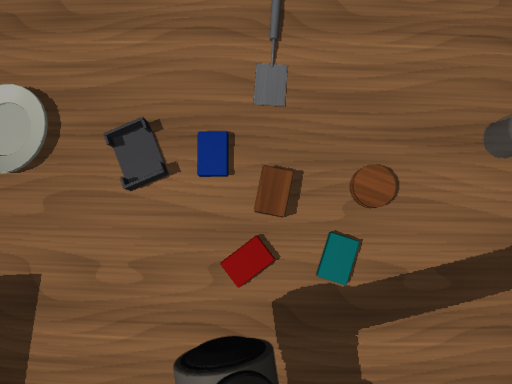

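View pics/side0.png

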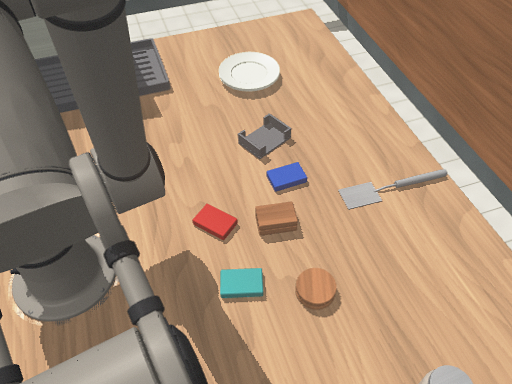

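The top view shows a brown oblong pile at about (274,190), the holder at (137,154) and the round trivet at (374,186). The look-alikes are blue (213,153), red (248,261) and turquoise (338,258). Only the brown pile is brown and oblong. I'll confirm that in enlarged crops.

```bash
python3 - <<'E'
import cv2
im=cv2.imread("pics/top0.png")
def crop(im,x0,y0,w,h,s): return cv2.resize(im[y0:y0+h,x0:x0+w],None,fx=s,fy=s,interpolation=cv2.INTER_CUBIC)
a=crop(im,240,155,70,75,8)
b=crop(im,95,105,95,95,6)
cv2.imwrite("pics/tp.png",a);cv2.imwrite("pics/th.png",cv2.convertScaleAbs(b,alpha=1.6,beta=20))
im=cv2.imread("pics/side0.png")
cv2.imwrite("pics/sp.png",crop(im,245,190,65,55,9));cv2.imwrite("pics/sh.png",crop(im,225,105,80,60,9))
E
```

```text
(no output)
```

View pics/tp.png

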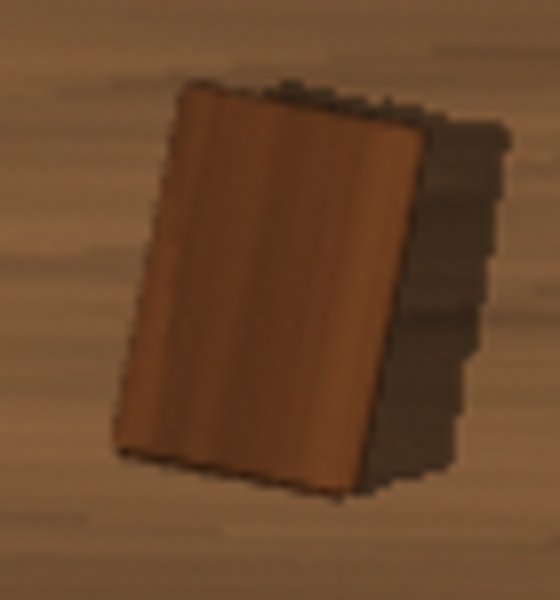

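View pics/th.png

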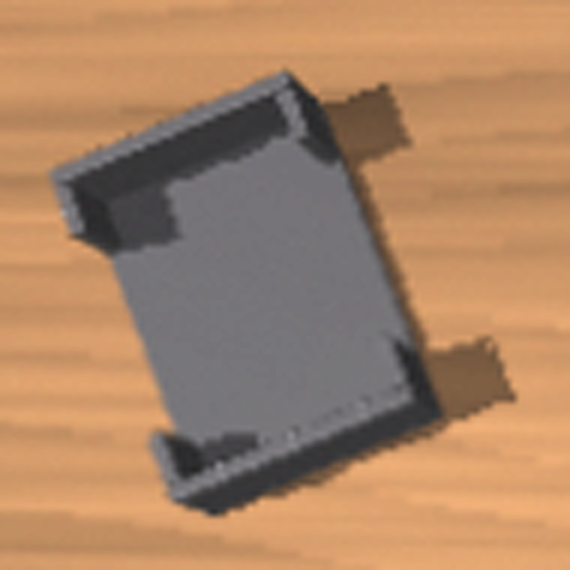

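View pics/sp.png

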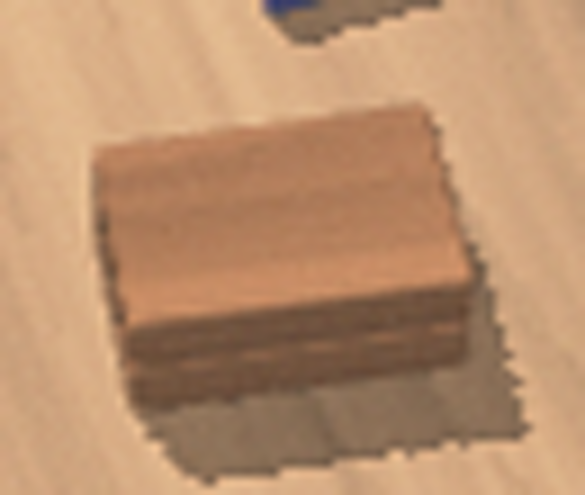

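View pics/sh.png

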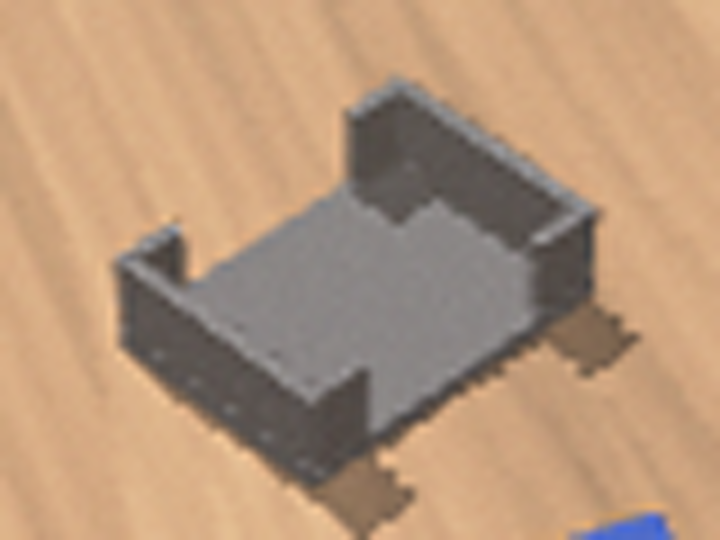

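```bash
cat > h.py <<'E'
import numpy as np,cv2
from scipy.optimize import least_squares
from cell import robot
def proj(n,X):
    p=robot.camera_params(n);X=np.asarray(X,float)
    c=X@np.array(p["R"]).T+p["t"];s=c[:,:2]/c[:,2:]
    s=s*(1+p["k1"]*(s**2).sum(1,keepdims=True))
    return s*[p["fx"],p["fy"]]+[p["cx"],p["cy"]]
def rect(q,L,W,z):
    x,y,a=q;c,s=np.cos(a),np.sin(a)
    P=np.array([[L/2,W/2],[L/2,-W/2],[-L/2,-W/2],[-L/2,W/2]])
    P=P@np.array([[c,s],[-s,c]])+[x,y]
    return np.c_[P,np.full(4,z)]
def fit(obs,L,W,z,q0):
    f=lambda q:np.concatenate([(proj(n,rect(q,L,W,z))-o).ravel() for n,o in obs])
    r=least_squares(f,q0);return r.x,np.sqrt(np.mean(r.fun**2)),r.fun.reshape(-1,2)
def un(pts,s,o): return (np.array(pts,float)+.5)/s-.5+o
E
cat > m.py <<'E'
from h import *
# order: top image left=+y, up=+x. L/2,W/2 = far-left
tp=un([[185,82],[425,125],[352,495],[117,452]],8,[240,155])
sp=un([[428,100],[475,280],[125,328],[97,150]],9,[245,190])
th=un([[52,176],[288,72],[415,395],[173,500]],6,[95,105])
sh=un([[400,78],[598,212],[315,405],[118,262]],9,[225,105])
for nm,t,s,L,W,z,q0 in(("pile",tp,sp,.09,.06,.04,[.5,0,0]),("hold",th,sh,.12,.086,.036,[.55,.2,.3])):
    for k in(0,):
        for obs in([("top",t)],[("side",s)],[("top",t),("side",s)]):
            q,e,r=fit(obs,L,W,z,q0);print(nm,[o[0] for o in obs],q.round(4),np.degrees(q[2]).round(2),"rms px",e.round(2))
print(robot.observe()["time"])
E
python3 m.py
```

```text
pile ['top'] [ 0.477  -0.0295 -0.1678] -9.61 rms px 0.59
pile ['side'] [ 0.4774 -0.0267 -0.1801] -10.32 rms px 0.39
pile ['top', 'side'] [ 0.477  -0.0286 -0.1719] -9.85 rms px 0.66
hold ['top'] [0.548  0.2446 0.4243] 24.31 rms px 0.62
hold ['side'] [0.5484 0.2475 0.4273] 24.48 rms px 0.26
hold ['top', 'side'] [0.548  0.2452 0.4251] 24.36 rms px 0.58
0.1
```

```bash
cat >> h.py <<'E'
from scipy.spatial.transform import Rotation as Ro
def go(x,y,z,jaw):
    "increments to TCP x,y,z with jaw axis at world angle jaw (deg, mod 180)"
    o=robot.observe();R=Ro.from_euler("xyz",o["tool_rot"]).as_matrix()
    d=R.T@(np.array([x,y,z])-o["tool_pos"])
    cur=np.degrees(np.arctan2(R[1,1],R[0,1]))
    da=(jaw-cur+90)%180-90
    tw=-da if R[2,0]<0 else da
    print("t",o["time"].round(2),"pos",o["tool_pos"].round(4),"jaw",cur.round(2),"q6",o["qpos"][5].round(2),"F",o["contact_force"].round(1),"open",round(o["opening"],4))
    print("inc",(d/.4).round(4),"twist",round(tw/60,4),"tool axes cols\n",R.round(3))
E
python3 -c "
from h import *
go(.477,-.0285,.12,80.1)"
```

```text
Traceback (most recent call last):
  File "h.py", line 26, in go
    print("t",o["time"].round(2),"pos",o["tool_pos"].round(4),"jaw",cur.round(2),"q6",o["qpos"][5].round(2),"F",o["contact_force"].round(1),"open",round(o["opening"],4))
              ^^^^^^^^^^^^^^^
AttributeError: 'float' object has no attribute 'round'
```

```bash
sed -i 's/o\["time"\].round(2)/round(o["time"],2)/' h.py; python3 -c "
from h import *
go(.477,-.0285,.12,80.1)"
```

```text
t 0.1 pos [ 0.1625 -0.4988  0.2261] jaw -71.96 q6 -0.15 F [ 0.3  0.7 -0.4] open 0.0917
inc [ 0.2667 -0.8743 -1.1116] twist 0.4656 tool axes cols
 [[-0.     0.31  -0.951]
 [ 0.001 -0.951 -0.31 ]
 [-1.    -0.001 -0.   ]]
```

move_arm --pt "0 -0.44 -0.56 0.23" --pt "0 -0.44 -0.56 0.23" --pt "0 -0.44 -0.56 0.23" --pt "0 -0.44 -0.56 0.23" --pt "0 -0.44 -0.56 0.23" --gripper 0

```text
time: 0.72
tool_pos: [0.3219, -0.2599, 0.2266]
tool_rot: [-1.435, 1.57, 1.783]
contact_force: [0.3, 0.1, 0.8]
opening: 0.0919
```

```bash
python3 -c "
from h import *
go(.477,-.0285,.12,80.1)"
```

```text
t 0.72 pos [ 0.3219 -0.2599  0.2266] jaw -85.65 q6 0.63 F [0.3 0.1 0.8] open 0.0919
inc [ 0.2668 -0.5473 -0.4306] twist 0.2374 tool axes cols
 [[-0.     0.076 -0.997]
 [ 0.001 -0.997 -0.076]
 [-1.    -0.001  0.   ]]
```

move_arm --pt "0.1 -0.547 -0.43 0.237" --pt "0.1 -0.547 -0.43 0.237" --pt "0.2 -0.547 -0.43 0.237" --pt "0.267 -0.547 -0.43 0.237" --pt "0.267 -0.547 -0.43 0.237"

```text
time: 1.35
tool_pos: [0.4762, -0.0316, 0.1202]
tool_rot: [2.867, 1.57, -0.448]
contact_force: [0.8, -1.9, -0.5]
opening: 0.0919
```

```bash
python3 -c "
from h import *
go(.477,-.0285,.002,80.1)
im=robot.read_camera('side');cv2.imwrite('pics/s1.png',cv2.resize(im[100:350,150:400,::-1],None,fx=2.4,fy=2.4,interpolation=cv2.INTER_CUBIC))
im=robot.read_camera('top');cv2.imwrite('pics/t1.png',im[:,:,::-1])"
```

```text
t 1.35 pos [ 0.4762 -0.0316  0.1202] jaw -99.97 q6 1.52 F [ 0.8 -1.9 -0.5] open 0.0919
inc [ 0.2956 -0.008  -0.0005] twist -0.0011 tool axes cols
 [[ 0.001 -0.173 -0.985]
 [-0.    -0.985  0.173]
 [-1.     0.    -0.001]]
```

View pics/s1.png

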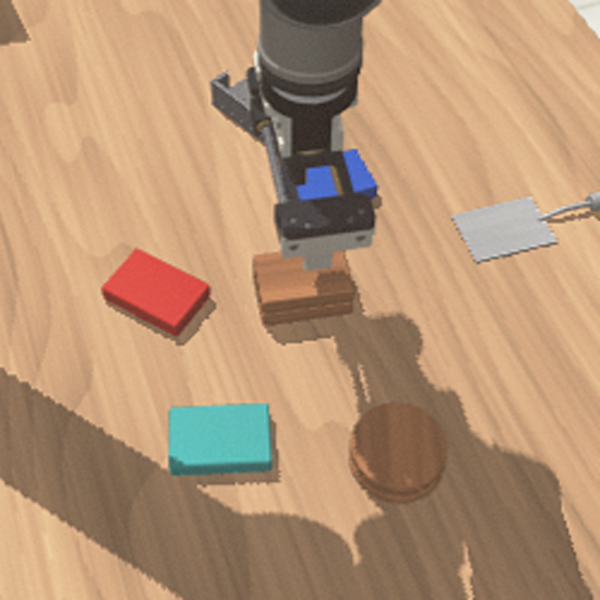

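The side view shows the gripper over the pile (crop ~(303,285)), with its jaws across the 60 mm width. Descending.

move_arm --pt "0.1 0 0 0" --pt "0.18 0 0 0" --pt "0.24 0 0 0" --pt "0.27 0 0 0" --pt "0.27 0 0 0"

```text
time: 2.08
tool_pos: [0.475, -0.0336, 0.013]
tool_rot: [0.095, 1.57, 3.062]
contact_force: [0.8, 0.5, 0.0]
opening: 0.0917
```

```bash
python3 -c "
from h import *
go(.477,-.0285,.0015,80.1)
im=robot.read_camera('side');cv2.imwrite('pics/s2.png',cv2.resize(im[180:260,230:330,::-1],None,fx=7,fy=7,interpolation=cv2.INTER_CUBIC))"
```

```text
t 2.08 pos [ 0.475  -0.0336  0.013 ] jaw -100.01 q6 1.51 F [0.8 0.5 0. ] open 0.0917
inc [ 0.0287 -0.0134 -0.0027] twist -0.0018 tool axes cols
 [[-0.001 -0.174 -0.985]
 [ 0.    -0.985  0.174]
 [-1.     0.     0.001]]
```

View pics/s2.png

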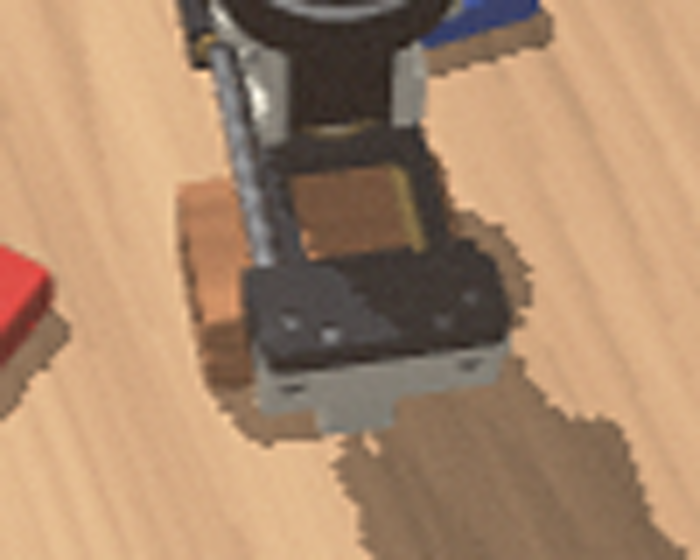

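move_arm --pt "0 -0.013 -0.004 0" --pt "0.015 -0.013 -0.004 0" --pt "0.024 -0.013 -0.004 0" --pt "0.028 -0.013 -0.004 0" --pt "0.028 -0.013 -0.004 0"

```text
time: 2.75
tool_pos: [0.4777, -0.0284, 0.0018]
tool_rot: [0.224, 1.57, -3.092]
contact_force: [0.3, -0.0, -0.4]
opening: 0.0914
```

```bash
python3 -c "
from h import *
go(.477,-.0285,.0015,80.1)"
```

```text
t 2.75 pos [ 0.4777 -0.0284  0.0018] jaw -99.98 q6 1.53 F [ 0.3 -0.  -0.4] open 0.0914
inc [0.0008 0.0005 0.0017] twist -0.0014 tool axes cols
 [[-0.    -0.173 -0.985]
 [-0.    -0.985  0.173]
 [-1.     0.     0.   ]]
```

move_arm --pt "0 0 0 0" --pt "0 0 0 0" --pt "0 0 0 0" --pt "0 0 0 0" --pt "0 0 0 0" --gripper 1 --squeeze 40

```text
time: 3.38
tool_pos: [0.4779, -0.0284, 0.002]
tool_rot: [3.014, 1.571, -0.302]
contact_force: [0.1, 0.7, 0.5]
opening: 0.0598
```

move_arm --pt "0 0 0 0" --pt "0 0 0 0" --pt "0 0 0 0"

```text
time: 3.75
tool_pos: [0.4779, -0.0284, 0.002]
tool_rot: [2.856, 1.571, -0.46]
contact_force: [0.6, 0.9, 2.1]
opening: 0.0599
```

Gripped at 60 mm. Lifting.

move_arm --pt "-0.05 0 0 0" --pt "-0.12 0 0 0" --pt "-0.2 0 0 0" --pt "-0.2 0 0 0"

```text
time: 4.25
tool_pos: [0.4791, -0.0288, 0.0836]
tool_rot: [3.043, 1.566, -0.273]
contact_force: [-0.6, -0.8, -1.7]
opening: 0.0594
```

```bash
python3 -c "
from h import *
h=np.array([.548,.2458]);a=np.radians(24.4);u=np.array([np.cos(a),np.sin(a)])
c=h-.098*u;print(c)
go(c[0],c[1],.080,114.4)
im=robot.read_camera('side');cv2.imwrite('pics/s3.png',cv2.resize(im[130:260,200:350,::-1],None,fx=5,fy=4.6,interpolation=cv2.INTER_CUBIC))"
```

```text
[0.458753   0.20531577]
t 4.25 pos [ 0.4791 -0.0288  0.0836] jaw -99.98 q6 1.53 F [-0.6 -0.8 -1.7] open 0.0594
inc [ 0.0081 -0.5676  0.1516] twist -0.573 tool axes cols
 [[ 0.004 -0.173 -0.985]
 [-0.001 -0.985  0.173]
 [-1.     0.    -0.004]]
```

View pics/s3.png

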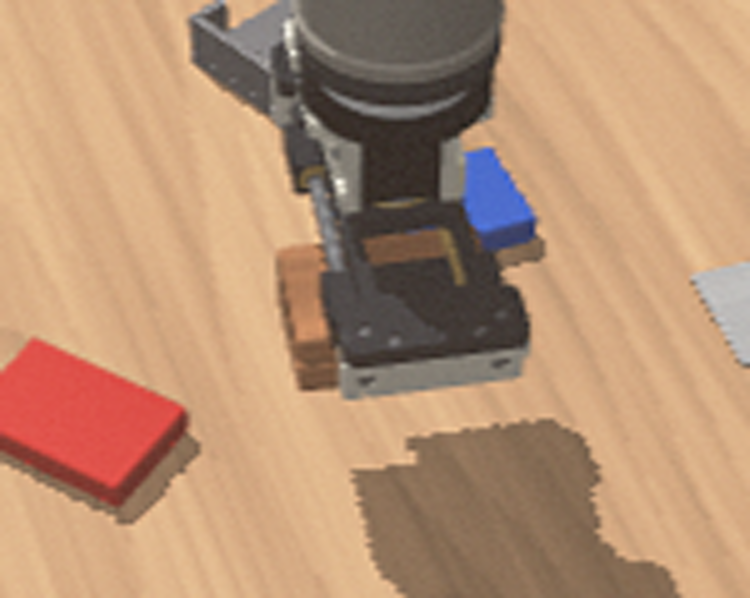

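Both blocks are held level: the crop shows brown edges with the seam at (305,315). Carrying the pile to just outside the holder's near end wall.

move_arm --pt "0.0 -0.08 0.02 -0.08" --pt "0.0 -0.2 0.05 -0.2" --pt "0.0 -0.32 0.085 -0.32" --pt "0.0 -0.44 0.12 -0.44" --pt "0.0 -0.54 0.145 -0.54"

```text
time: 4.92
tool_pos: [0.4566, 0.1958, 0.0802]
tool_rot: [-0.103, 1.568, -2.849]
contact_force: [0.9, -0.3, -1.6]
opening: 0.0597
```

move_arm --pt "0 0 0 0" --pt "0 0 0 0"

```text
time: 5.18
tool_pos: [0.4574, 0.1938, 0.0807]
tool_rot: [0.031, 1.568, -2.72]
contact_force: [0.4, 0.3, -3.2]
opening: 0.0596
```

```bash
python3 -c "
from h import *
go(.4588,.2053,.045,114.4)
im=robot.read_camera('side');cv2.imwrite('pics/s4.png',cv2.resize(im[80:230,170:340,::-1],None,fx=4.6,fy=4,interpolation=cv2.INTER_CUBIC))
im=robot.read_camera('top');cv2.imwrite('pics/t4.png',cv2.resize(im[80:280,60:280,::-1],None,fx=3,fy=3,interpolation=cv2.INTER_CUBIC))"
```

```text
t 5.17 pos [0.4574 0.1938 0.0807] jaw -67.6 q6 1.43 F [ 0.4  0.3 -3.2] open 0.0596
inc [ 0.0893 -0.0252 -0.0145] twist -0.0334 tool axes cols
 [[-0.002  0.381 -0.925]
 [-0.001 -0.925 -0.381]
 [-1.     0.     0.003]]
```

View pics/s4.png

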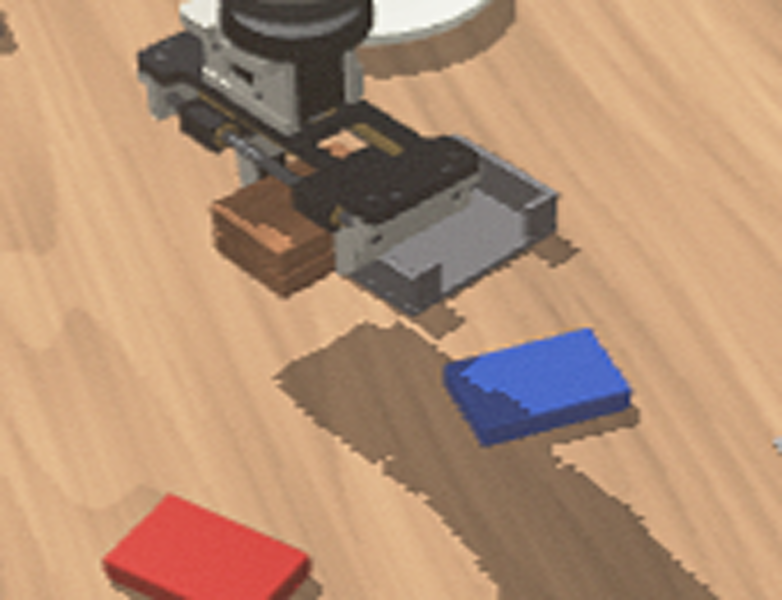

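View pics/t4.png

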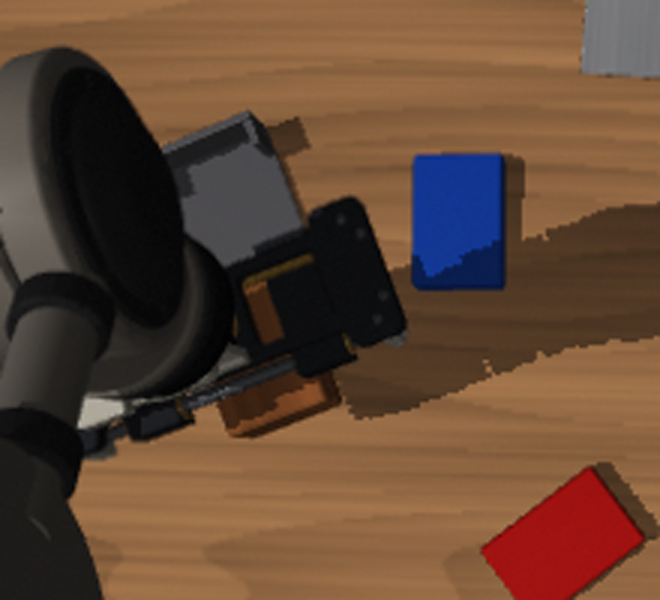

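The pile is level beside the holder's near end wall and its end overlaps the rim. The tool has no tilt axis, so I'll press that end on the fixed wall's rim from outside. That turns the pile about the jaw axis between the pads.

move_arm --pt "0.02 -0.025 -0.0145 -0.033" --pt "0.05 -0.025 -0.0145 -0.033" --pt "0.089 -0.025 -0.0145 -0.033" --pt "0.089 -0.025 -0.0145 -0.033"

```text
time: 5.78
tool_pos: [0.4585, 0.2053, 0.0447]
tool_rot: [-0.117, 1.567, -2.833]
contact_force: [-0.0, -0.6, -2.3]
opening: 0.0598
```

```bash
python3 -c "
from h import *
go(.4588,.2053,.033,114.4)"
```

```text
t 5.78 pos [0.4585 0.2053 0.0447] jaw -65.62 q6 1.41 F [-0.  -0.6 -2.3] open 0.0598
inc [ 0.0293  0.0003 -0.0007] twist -0.0003 tool axes cols
 [[-0.003  0.413 -0.911]
 [-0.001 -0.911 -0.413]
 [-1.    -0.     0.004]]
```

move_arm --pt "0.01 0 0 0" --pt "0.016 0 0 0" --pt "0.02 0 0 0" --pt "0.024 0 0 0" --pt "0.028 0 0 0"

```text
time: 6.4
tool_pos: [0.4595, 0.2057, 0.0365]
tool_rot: [2.238, 1.57, -0.477]
contact_force: [-6.4, -2.5, 14.2]
opening: 0.0598
```

```bash
python3 -c "
from h import *
go(.4588,.2053,.028,114.4)"
```

```text
t 6.4 pos [0.4595 0.2057 0.0365] jaw -65.59 q6 1.41 F [-6.4 -2.5 14.2] open 0.0598
inc [0.0212 0.0002 0.0021] twist 0.0002 tool axes cols
 [[ 0.     0.413 -0.911]
 [-0.    -0.911 -0.413]
 [-1.     0.    -0.   ]]
```

move_arm --pt "0.004 0 0 0" --pt "0.008 0 0 0" --pt "0.012 0 0 0" --pt "0.016 0 0 0" --pt "0.02 0 0 0"

```text
time: 7.02
tool_pos: [0.4586, 0.2053, 0.0284]
tool_rot: [0.149, 1.569, -2.566]
contact_force: [-9.0, -4.0, 15.1]
opening: 0.0597
```

```bash
python3 -c "
from h import *
go(.4588,.2053,.028,114.4)
im=robot.read_camera('side');cv2.imwrite('pics/s5.png',cv2.resize(im[90:190,190:320,::-1],None,fx=6,fy=6,interpolation=cv2.INTER_CUBIC))"
```

```text
t 7.03 pos [0.4586 0.2053 0.0284] jaw -65.59 q6 1.41 F [-9.  -4.  15.1] open 0.0597
inc [ 0.001   0.0003 -0.0005] twist 0.0002 tool axes cols
 [[-0.001  0.413 -0.911]
 [-0.001 -0.911 -0.413]
 [-1.     0.     0.002]]
```

View pics/s5.png

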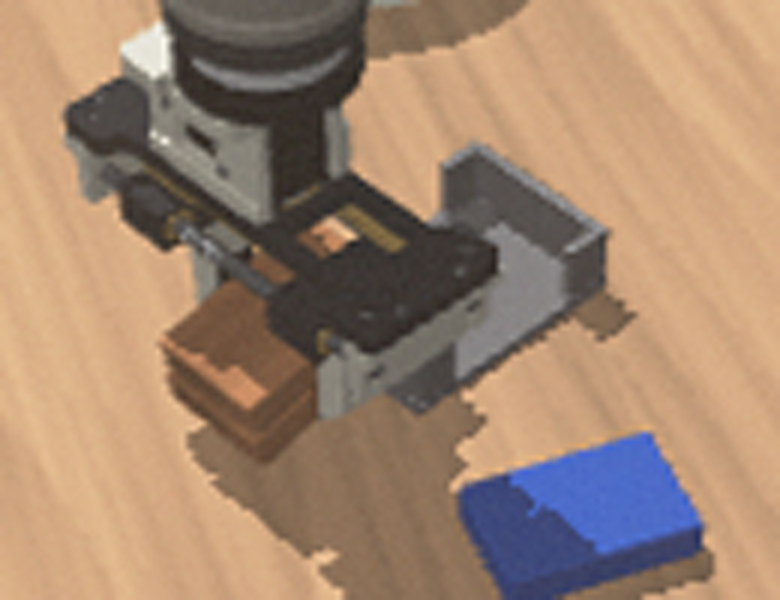

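move_arm --pt "0.003 0 0 0" --pt "0.003 0 0 0" --pt "-0.02 0 0 0" --pt "-0.07 0 0 0" --pt "-0.1 0 0 0"

```text
time: 7.7
tool_pos: [0.4604, 0.206, 0.0683]
tool_rot: [2.961, 1.569, 0.246]
contact_force: [0.6, -0.3, -2.5]
opening: 0.0602
```

```bash
python3 -c "
from h import *
go(.4588,.2053,.028,114.4)
im=robot.read_camera('side');cv2.imwrite('pics/s6.png',cv2.resize(im[80:180,190:290,::-1],None,fx=8,fy=6,interpolation=cv2.INTER_CUBIC))
im=robot.read_camera('top');cv2.imwrite('pics/t6.png',cv2.resize(im[130:250,100:220,::-1],None,fx=5,fy=5,interpolation=cv2.INTER_CUBIC))"
```

```text
t 7.7 pos [0.4604 0.206  0.0683] jaw -65.6 q6 1.41 F [ 0.6 -0.3 -2.5] open 0.0602
inc [1.007e-01 1.000e-04 4.500e-03] twist -0.0001 tool axes cols
 [[ 0.002  0.413 -0.911]
 [ 0.    -0.911 -0.413]
 [-1.     0.    -0.002]]
```

View pics/s6.png

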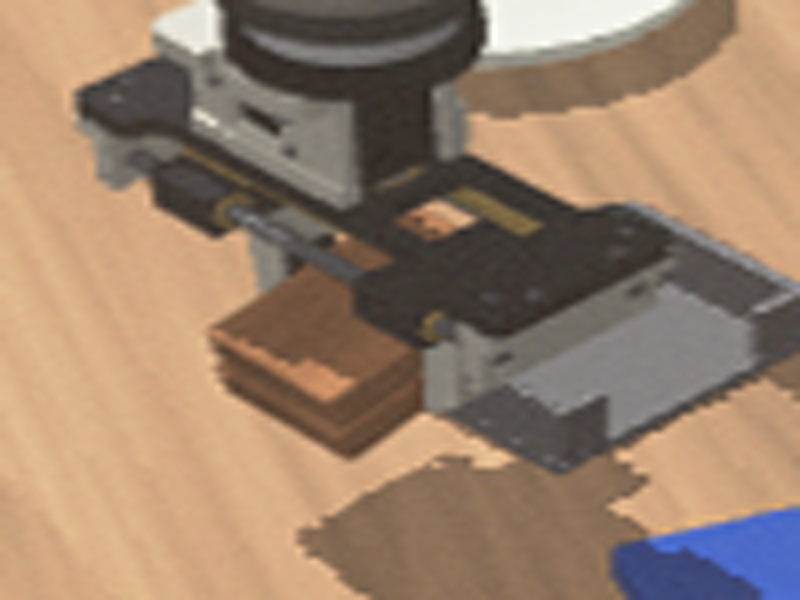

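View pics/t6.png

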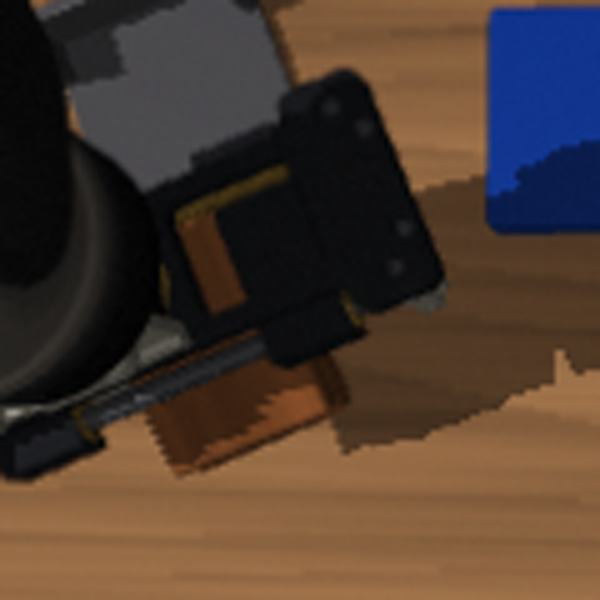

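```bash
cat > tilt.py <<'E'
from h import *
def corners(th,s,hz,w,tcp,yaw=24.4):
    a=np.radians(yaw);u=np.array([np.cos(a),np.sin(a),0]);v=np.array([-u[1],u[0],0]);k=np.array([0,0,1.])
    ut=np.cos(th)*u+np.sin(th)*k; n=-np.sin(th)*u+np.cos(th)*k
    g=np.array(tcp)+[0,0,.019]; c=g+s*ut-hz*n+w*v  # pile centre; hz below grasp
    return np.array([c-.045*ut+.03*v+.02*n, c-.045*ut-.03*v+.02*n, c-.045*ut-.03*v-.02*n, c-.045*ut+.03*v-.02*n])
if __name__=="__main__":
    tcp=[.4604,.206,.0683]
    so=(np.array([[212,335],[350,400],[348,458]])+.5)/[8,6]-.5+[190,80]
    to=un([[182,473],[335,412]],5,[100,130])
    for use in ("st","s"):
        def f(p):
            X=corners(p[0],p[1],p[2],p[3],tcp)
            r=[(proj("side",X[:3])-so).ravel()]
            if "t" in use: r.append((proj("top",X[:2])-to).ravel())
            return np.concatenate(r+[[p[1]/.004,(p[2]-.001)/.003,p[3]/.003]])
        r=least_squares(f,[.26,0,.001,0],x_scale=[.1,.01,.01,.01]);print(np.degrees(r.x[0]),r.x.round(4),r.fun.round(1))
E
python3 tilt.py
```

```text
7.124723442645374 [ 0.1243 -0.0008  0.0008 -0.0045] [-0.4 -0.8 -1.5  0.6  1.1  1.4 -1.3  0.5  0.  -1.  -0.2 -0.1 -1.5]
7.10802987764721 [ 0.1241  0.0013  0.0025 -0.0021] [-0.3 -1.3 -1.4  0.1  1.2  0.9  0.3  0.5 -0.7]
```

```bash
python3 - <<'E'
from tilt import *
im0=cv2.imread('pics/s6.png')
out=[]
for d in (7,15):
    im=im0.copy()
    C=corners(np.radians(d),0,.001,0,[.4604,.206,.0683])
    u=np.array([np.cos(np.radians(24.4)),np.sin(np.radians(24.4)),0])*np.cos(np.radians(d))+np.array([0,0,np.sin(np.radians(d))])
    P=lambda X:tuple(int(v) for v in ((proj("side",[X])[0]-[190,80]+.5)*[8,6]))
    for i in range(4):
        cv2.line(im,P(C[i]),P(C[(i+1)%4]),(0,255,0),1); cv2.line(im,P(C[i]),P(C[i]+.09*u),(255,255,0),1)
    out.append(im[200:520,150:550])
cv2.imwrite('pics/ov.png',np.hstack(out))
E
```

```text
(no output)
```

View pics/ov.png

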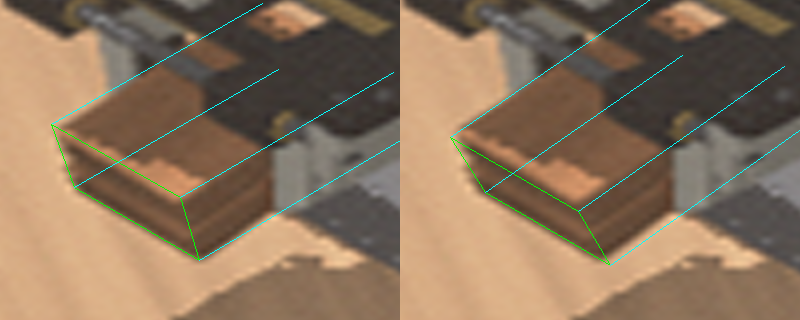

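```bash
python3 - <<'E'
from tilt import *
im=robot.read_camera('side')[:,:,::-1]
x0,y0,w,h=210,120,40,40
c=cv2.convertScaleAbs(cv2.resize(im[y0:y0+h,x0:x0+w],None,fx=15,fy=15,interpolation=cv2.INTER_CUBIC),alpha=1.4)
cv2.imwrite('pics/s7.png',c); cv2.imwrite('pics/s7full.png',im)
E
```

```text
(no output)
```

View pics/s7.png

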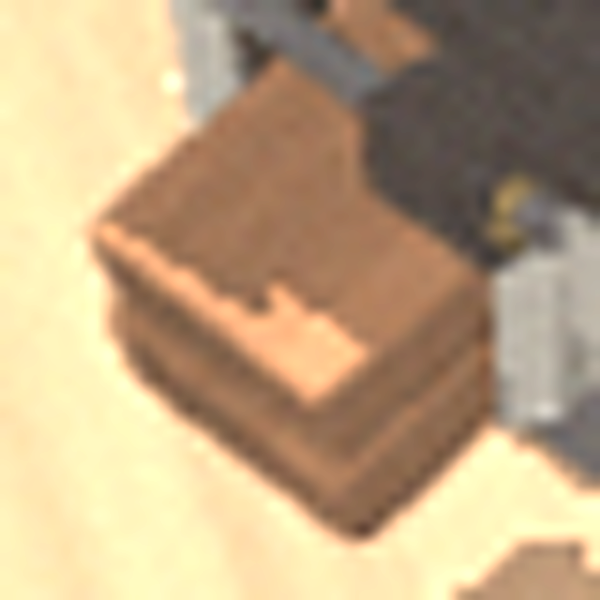

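```bash
python3 - <<'E'
from tilt import *
tcp=robot.observe()["tool_pos"];print(tcp)
so=un([[93,228],[312,405],[355,541]],15,[210,120])
to=un([[182,473],[347,403]],5,[100,130])
dirs=un([[490,285],[495,425]],15,[210,120])
def f(p):
    X=corners(*p,tcp)
    a=np.radians(24.4);ut=np.cos(p[0])*np.array([np.cos(a),np.sin(a),0])+[0,0,np.sin(p[0])]
    r=[(proj("side",X[:3])-so).ravel()]
    for i,d in((1,dirs[0]),(2,dirs[1])):
        q=proj("side",[X[i],X[i]+.04*ut]);e=q[1]-q[0];e/=np.hypot(*e);w=d-so[i];r.append([2*(e[0]*w[1]-e[1]*w[0])/1])
    return np.concatenate(r+[[p[1]/.006,(p[2]-.001)/.004,p[3]/.004]])
r=least_squares(f,[.26,0,.001,0],x_scale=[.1,.01,.01,.01]);print(np.degrees(r.x[0]),r.x.round(4),r.fun.round(1))
E
```

```text
[0.46016229 0.20596522 0.0676727 ]
5.399721213854371 [ 0.0942 -0.0001  0.0023 -0.0008] [-0.8 -0.9  0.7 -0.5 -0.1  1.2  1.5 -0.9 -0.   0.3 -0.2]
```

```bash
python3 - <<'E'
from tilt import *
tcp=[.4602,.206,.0677]
for d in(0,5,10,15,20):
    t=np.radians(d);a=np.radians(24.4);ut=np.cos(t)*np.array([np.cos(a),np.sin(a),0])+[0,0,np.sin(t)]
    X=corners(t,0,.001,0,tcp);out=[]
    for i in(1,2):
        q=proj("side",[X[i],X[i]+.03*ut]);e=q[1]-q[0];out.append(e[1]/e[0])
    z=proj("side",X[1:3]);v=(z[1]-z[0])*15
    zz=((proj("side",X)-[210,120]+.5)*15-.5).round(0).tolist()
    print(d,np.round(out,3),"end edge",v.round(0),zz)
E
```

```text
0 [-0.657 -0.672] end edge [ 14. 175.] [[83.0, 182.0], [325.0, 365.0], [339.0, 540.0], [103.0, 358.0]]
5 [-0.748 -0.761] end edge [ 30. 163.] [[78.0, 204.0], [320.0, 387.0], [350.0, 550.0], [114.0, 368.0]]
10 [-0.841 -0.852] end edge [ 45. 149.] [[75.0, 226.0], [316.0, 409.0], [361.0, 558.0], [126.0, 377.0]]
15 [-0.938 -0.946] end edge [ 60. 135.] [[74.0, 247.0], [314.0, 430.0], [374.0, 565.0], [140.0, 384.0]]
20 [-1.04  -1.046] end edge [ 74. 119.] [[74.0, 267.0], [314.0, 450.0], [388.0, 569.0], [154.0, 389.0]]
```

The rounded edges spoil the corner fit, but the edge slope and end-edge slant put the tilt at only about 8–10°. The pads sprang back after release. I'll press a bit deeper and check again.

move_arm --pt "0.04 0 0.003 0" --pt "0.08 0 0.003 0" --pt "0.092 0 0.003 0" --pt "0.1 0 0.003 0" --pt "0.106 0 0.003 0"

```text
time: 8.48
tool_pos: [0.4582, 0.2052, 0.0258]
tool_rot: [0.331, 1.57, -2.384]
contact_force: [-6.9, -3.2, 14.5]
opening: 0.0602
```

move_arm --pt "0.004 0 0 0" --pt "0.007 0 0 0" --pt "0.007 0 0 0"

```text
time: 8.85
tool_pos: [0.4581, 0.2051, 0.0234]
tool_rot: [0.778, 1.57, -1.938]
contact_force: [-8.5, -3.3, 13.6]
opening: 0.0602
```

```bash
python3 -c "
from h import *
go(.4588,.2053,.0225,114.4)
im=robot.read_camera('side')[:,:,::-1]
c=cv2.convertScaleAbs(cv2.resize(im[125:165,205:255],None,fx=15,fy=15,interpolation=cv2.INTER_CUBIC),alpha=1.4)
cv2.imwrite('pics/s8.png',c)"
```

```text
t 8.85 pos [0.4581 0.2051 0.0234] jaw -65.59 q6 1.41 F [-8.5 -3.3 13.6] open 0.0602
inc [ 0.0023  0.0003 -0.0017] twist 0.0001 tool axes cols
 [[-0.     0.413 -0.911]
 [-0.    -0.911 -0.413]
 [-1.     0.     0.   ]]
```

View pics/s8.png

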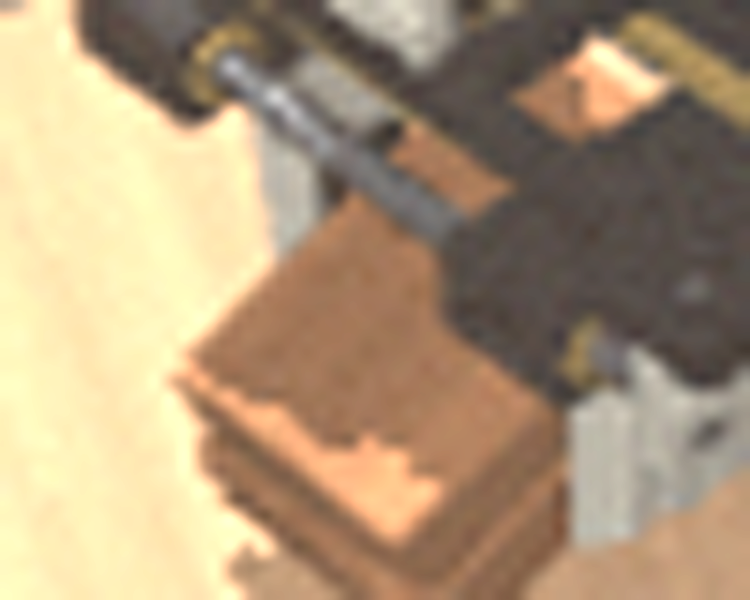

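move_arm --pt "0.005 0 0 0" --pt "0.01 0 0 0" --pt "0.01 0 0 0"

```text
time: 9.28
tool_pos: [0.458, 0.2051, 0.0194]
tool_rot: [0.529, 1.57, -2.186]
contact_force: [-6.2, -2.8, 11.9]
opening: 0.0596
```

move_arm --pt "-0.02 0 0 0" --pt "-0.06 0 0 0" --pt "-0.115 0 0 0" --pt "-0.115 0 0 0"

```text
time: 9.78
tool_pos: [0.4601, 0.2058, 0.0656]
tool_rot: [2.97, 1.566, 0.255]
contact_force: [-0.3, 0.1, -3.1]
opening: 0.0596
```

```bash
python3 -c "
from h import *
go(.4588,.2053,.0225,114.4)
im=robot.read_camera('side')[:,:,::-1]
c=cv2.convertScaleAbs(cv2.resize(im[120:160,205:255],None,fx=15,fy=15,interpolation=cv2.INTER_CUBIC),alpha=1.4)
cv2.imwrite('pics/s9.png',c)"
```

```text
t 9.78 pos [0.4601 0.2058 0.0656] jaw -65.6 q6 1.41 F [-0.3  0.1 -3.1] open 0.0596
inc [ 0.1076 -0.0003  0.0039] twist -0.0 tool axes cols
 [[ 0.004  0.413 -0.911]
 [ 0.001 -0.911 -0.413]
 [-1.     0.001 -0.004]]
```

View pics/s9.png

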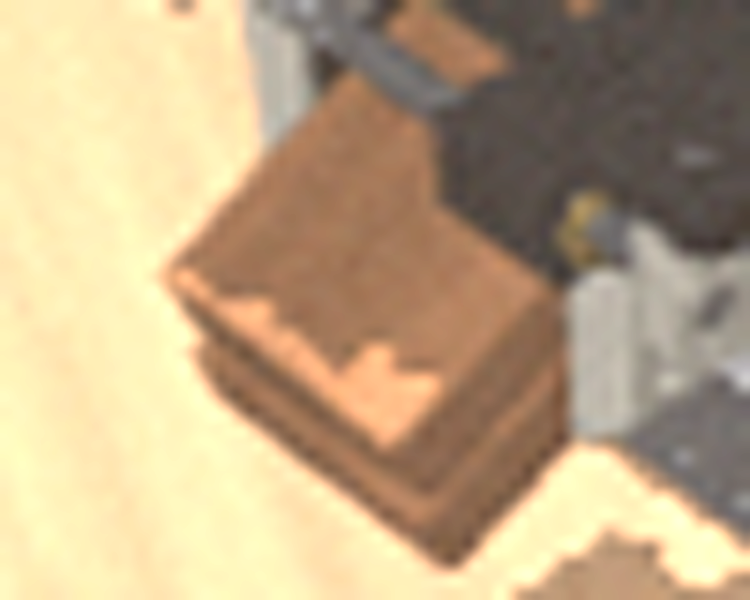

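```bash
python3 - <<'E'
from tilt import *
tcp=[.4601,.2058,.0656]
so=un([[165,268],[388,449],[457,570]],15,[205,120])
dirs=un([[350,85],[555,300],[575,445]],15,[205,120])
def f(p):
    X=corners(*p,tcp);C=X.mean(0);X=C+(X-C)*.93
    a=np.radians(24.4);ut=np.cos(p[0])*np.array([np.cos(a),np.sin(a),0])+[0,0,np.sin(p[0])]
    r=[(proj("side",X[:3])-so).ravel()]
    for i in range(3):
        q=proj("side",[X[i],X[i]+.04*ut]);e=q[1]-q[0];e/=np.hypot(*e);w=dirs[i]-so[i];r.append([2*(e[0]*w[1]-e[1]*w[0])])
    return np.concatenate(r)
r=least_squares(f,[.26,0,.001,0],x_scale=[.1,.01,.01,.01]);print(np.degrees(r.x[0]),r.x.round(4),r.fun.round(1))
go(.5439,.2439,.072,114.4)
E
```

```text
16.879707163593334 [ 0.2946 -0.0065 -0.0263 -0.0203] [-0.2  0.2  0.3 -0.2 -0.1 -0.  -0.5  1.3 -0.9]
t 9.82 pos [0.4592 0.2055 0.0645] jaw -65.6 q6 1.41 F [ 0.4  0.2 -2.4] open 0.0598
inc [-0.0183  0.     -0.2324] twist -0.0001 tool axes cols
 [[ 0.002  0.413 -0.911]
 [ 0.001 -0.911 -0.413]
 [-1.     0.    -0.002]]
```

The fit now gives about 16–17° of tilt, with both blocks still together. Moving over the holder.

move_arm --pt "-0.02 0 -0.03 0" --pt "-0.02 0 -0.1 0" --pt "-0.02 0 -0.17 0" --pt "-0.02 0 -0.22 0" --pt "-0.018 0 -0.232 0"

```text
time: 10.45
tool_pos: [0.5434, 0.2438, 0.0698]
tool_rot: [-0.049, 1.57, -2.764]
contact_force: [-0.5, -0.1, -2.5]
opening: 0.0596
```

move_arm --pt "0 0 0 0" --pt "0 0 0 0"

```text
time: 10.7
tool_pos: [0.5422, 0.2433, 0.0708]
tool_rot: [-0.032, 1.569, -2.747]
contact_force: [0.5, 0.4, -1.7]
opening: 0.0598
```

```bash
python3 -c "
from h import *
go(.5439,.2439,.045,114.4)
im=robot.read_camera('side')[:,:,::-1]
cv2.imwrite('pics/s10.png',cv2.resize(im[85:165,215:310],None,fx=8,fy=7,interpolation=cv2.INTER_CUBIC))
im=robot.read_camera('top')[:,:,::-1]
cv2.imwrite('pics/t10.png',cv2.resize(im[100:220,80:200],None,fx=5,fy=5,interpolation=cv2.INTER_CUBIC))"
```

```text
t 10.7 pos [0.5422 0.2433 0.0708] jaw -65.6 q6 1.44 F [ 0.5  0.4 -1.7] open 0.0598
inc [ 0.0644  0.0004 -0.0046] twist -0.0 tool axes cols
 [[-0.001  0.413 -0.911]
 [-0.001 -0.911 -0.413]
 [-1.    -0.     0.001]]
```

View pics/s10.png

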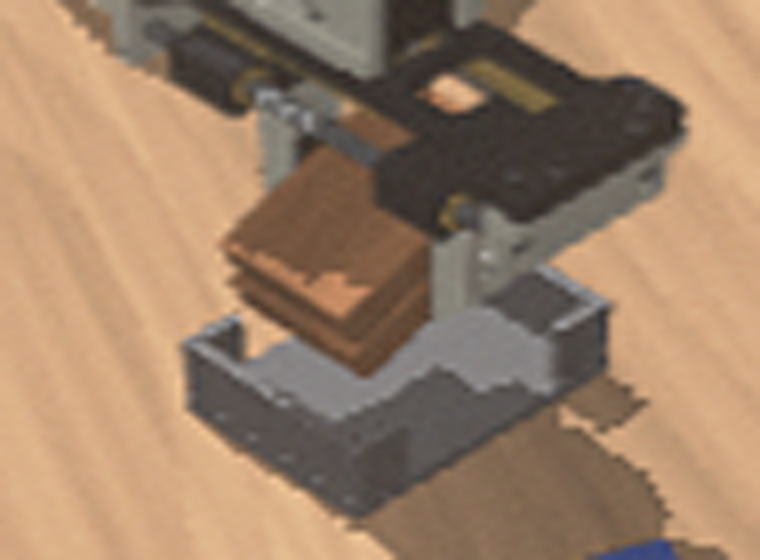

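View pics/t10.png

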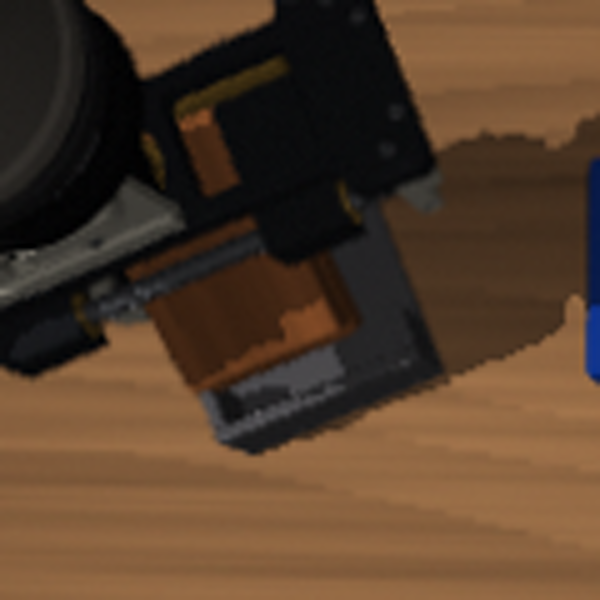

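```bash
python3 - <<'E'
from tilt import *
tcp=robot.observe()["tool_pos"]
for d in (14,17):
    X=corners(np.radians(d),0,.001,0,tcp)
    print(d,"top",((proj("top",X)-[80,100]+.5)*5).round().tolist(),"side",((proj("side",X)-[215,85]+.5)*[8,7]).round().tolist())
H=rect([.548,.2458,np.radians(24.4)],.12,.086,.036);print(((proj("top",H)-[80,100]+.5)*5).round().tolist(),((proj("side",H)-[215,85]+.5)*[8,7]).round().tolist())
E
```

```text
14 top [[176.0, 396.0], [332.0, 328.0], [357.0, 324.0], [210.0, 387.0]] side [[214.0, 232.0], [343.0, 312.0], [366.0, 378.0], [240.0, 299.0]]
17 top [[179.0, 397.0], [335.0, 330.0], [357.0, 321.0], [211.0, 384.0]] side [[213.0, 238.0], [342.0, 318.0], [370.0, 380.0], [244.0, 301.0]]
[[112.0, 168.0], [312.0, 82.0], [422.0, 358.0], [217.0, 446.0]] [[437.0, 202.0], [616.0, 307.0], [360.0, 461.0], [183.0, 347.0]]
```

Predicted and observed corners agree within about 2 mm. Lowering the low end down along the near end wall.

move_arm --pt "0.02 0 -0.004 0" --pt "0.045 0 -0.004 0" --pt "0.07 0 -0.004 0" --pt "0.095 0 -0.004 0" --pt "0.118 0 -0.004 0"

```text
time: 11.42
tool_pos: [0.5444, 0.2443, 0.023]
tool_rot: [0.04, 1.57, -2.676]
contact_force: [0.3, 0.5, 0.4]
opening: 0.0594
```

move_arm --pt "0 0 0 0" --pt "0 0 0 0"

```text
time: 11.68
tool_pos: [0.5445, 0.2443, 0.024]
tool_rot: [0.603, 1.571, -2.113]
contact_force: [-0.2, -0.4, -0.9]
opening: 0.0601
```

```bash
python3 -c "
from h import *
go(.5439,.2439,.0195,114.4)
im=robot.read_camera('side')[:,:,::-1]
cv2.imwrite('pics/s11.png',cv2.resize(im[85:165,215:310],None,fx=8,fy=7,interpolation=cv2.INTER_CUBIC))
im=robot.read_camera('top')[:,:,::-1]
cv2.imwrite('pics/t11.png',cv2.resize(im[100:220,80:200],None,fx=5,fy=5,interpolation=cv2.INTER_CUBIC))"
```

```text
t 11.68 pos [0.5445 0.2443 0.024 ] jaw -65.6 q6 1.44 F [-0.2 -0.4 -0.9] open 0.0601
inc [0.0111 0.0003 0.0019] twist -0.0 tool axes cols
 [[-0.     0.413 -0.911]
 [-0.    -0.911 -0.413]
 [-1.     0.     0.   ]]
```

View pics/s11.png

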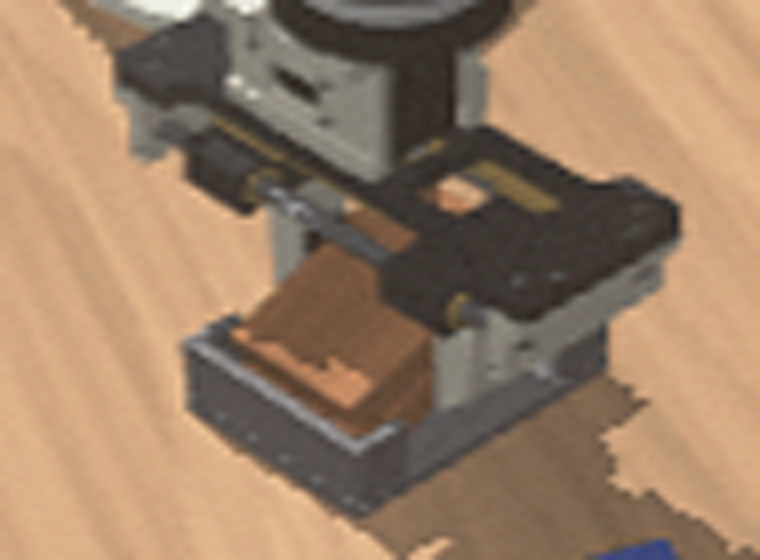

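View pics/t11.png

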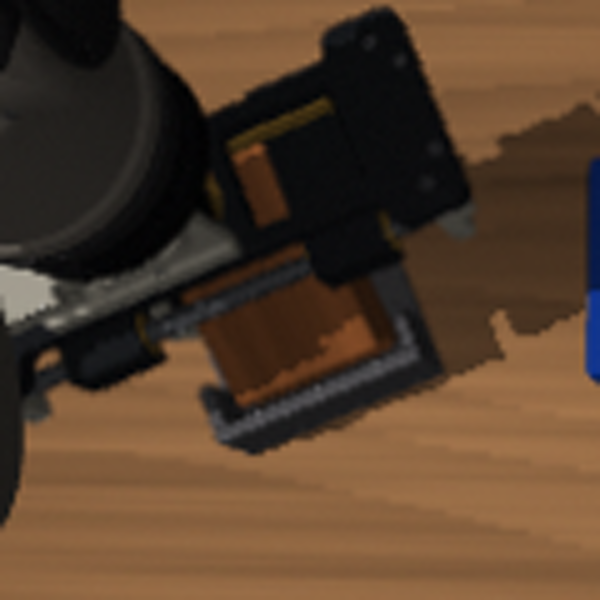

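The low end sits inside, close along the near end wall: the brown edge at side-crop (240,340)–(355,410) is behind the rim. The other end is still up. Lowering to first touch, then pausing.

move_arm --pt "0.005 0 0.001 0" --pt "0.009 0 0.001 0" --pt "0.012 0 0.001 0" --pt "0.012 0 0.001 0" --pt "0.012 0 0.001 0"

```text
time: 12.4
tool_pos: [0.5456, 0.2447, 0.0212]
tool_rot: [3.028, 1.567, 0.313]
contact_force: [-0.3, 0.6, 10.9]
opening: 0.0596
```

move_arm --pt "0 0 0 0" --pt "0 0 0 0" --pt "0 0 0 0" --pt "0 0 0 0" --pt "0 0 0 0"

```text
time: 13.02
tool_pos: [0.5456, 0.2447, 0.0212]
tool_rot: [3.038, 1.567, 0.322]
contact_force: [-0.0, 0.9, 9.2]
opening: 0.0595
```

Contact at about 9–11 N; paused. Now letting the other end down.

move_arm --pt "0.006 0 0 0" --pt "0.012 0 0 0" --pt "0.017 0 0 0" --pt "0.022 0 0 0" --pt "0.026 0 0 0"

```text
time: 13.65
tool_pos: [0.5492, 0.2462, 0.0127]
tool_rot: [3.073, 1.558, 0.357]
contact_force: [7.0, 5.4, 14.2]
opening: 0.0601
```

```bash
python3 -c "
from h import *
go(.5439,.2439,.008,114.4)
im=robot.read_camera('side')[:,:,::-1]
cv2.imwrite('pics/s12.png',cv2.resize(im[85:165,215:310],None,fx=8,fy=7,interpolation=cv2.INTER_CUBIC))"
```

```text
t 13.65 pos [0.5492 0.2462 0.0127] jaw -65.63 q6 1.44 F [ 7.   5.4 14.2] open 0.0601
inc [ 0.0117 -0.0001  0.0146] twist -0.0004 tool axes cols
 [[ 0.012  0.413 -0.911]
 [ 0.005 -0.911 -0.413]
 [-1.     0.001 -0.013]]
```

View pics/s12.png

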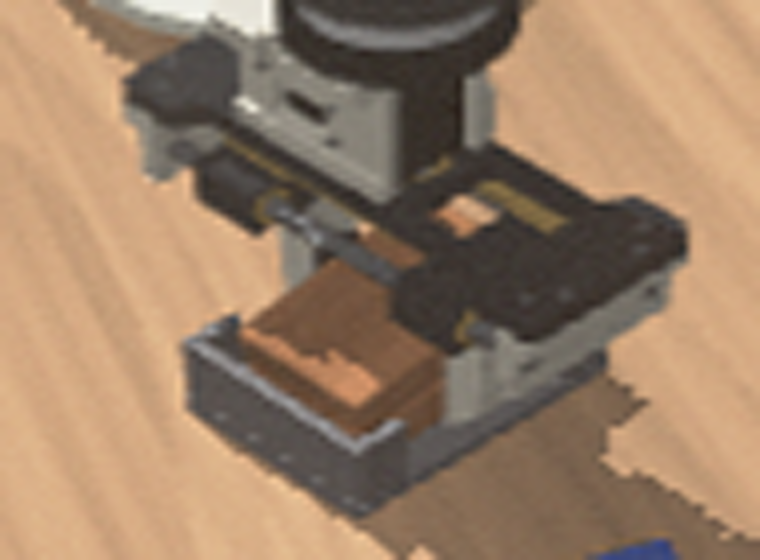

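move_arm --pt "0.004 0 -0.004 0" --pt "0.008 0 -0.008 0" --pt "0.011 0 -0.008 0" --pt "0.013 0 -0.008 0" --pt "0.013 0 -0.008 0"

```text
time: 14.32
tool_pos: [0.551, 0.2471, 0.0068]
tool_rot: [3.068, 1.561, 0.352]
contact_force: [3.6, 3.9, 11.1]
opening: 0.0598
```

```bash
python3 -c "
from h import *
go(.5439,.2439,.008,114.4)
im=robot.read_camera('side')[:,:,::-1]
cv2.imwrite('pics/s13.png',cv2.resize(im[85:165,215:310],None,fx=8,fy=7,interpolation=cv2.INTER_CUBIC))"
```

```text
t 14.32 pos [0.551  0.2471 0.0068] jaw -65.62 q6 1.44 F [ 3.6  3.9 11.1] open 0.0598
inc [-0.0032 -0.      0.0194] twist -0.0003 tool axes cols
 [[ 0.009  0.413 -0.911]
 [ 0.003 -0.911 -0.413]
 [-1.     0.001 -0.01 ]]
```

View pics/s13.png

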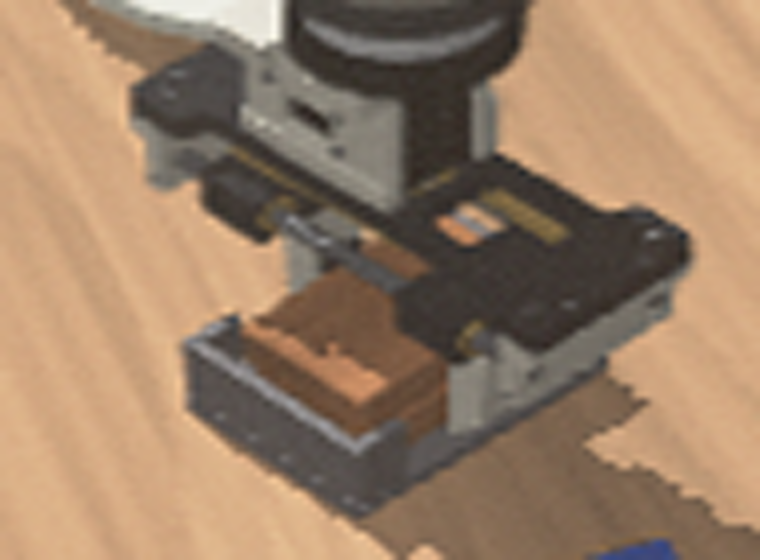

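move_arm --pt "0 0 0 0" --pt "-0.002 0 0 0" --pt "-0.002 0 0 0" --squeeze 5

```text
time: 14.75
tool_pos: [0.5497, 0.2464, 0.0062]
tool_rot: [3.048, 1.564, 0.332]
contact_force: [4.4, 2.1, 7.0]
opening: 0.0599
```

move_arm --pt "0 0 0 0" --pt "0 0 0 0" --pt "0 0 0 0" --pt "0 0 0 0" --pt "0 0 0 0" --gripper 0.1

```text
time: 15.38
tool_pos: [0.5494, 0.2439, 0.0063]
tool_rot: [2.439, 1.566, -0.276]
contact_force: [3.9, -8.2, 11.3]
opening: 0.0825
```

```bash
python3 -c "
from h import *
go(.5439,.2439,.008,114.4)
im=robot.read_camera('side')[:,:,::-1]
cv2.imwrite('pics/s14.png',cv2.resize(im[85:165,215:310],None,fx=8,fy=7,interpolation=cv2.INTER_CUBIC))"
```

```text
t 15.38 pos [0.5494 0.2439 0.0063] jaw -65.61 q6 1.44 F [ 3.9 -8.2 11.3] open 0.0825
inc [-0.0043 -0.0057  0.0126] twist -0.0001 tool axes cols
 [[ 0.005  0.413 -0.911]
 [-0.001 -0.911 -0.413]
 [-1.     0.003 -0.004]]
```

View pics/s14.png

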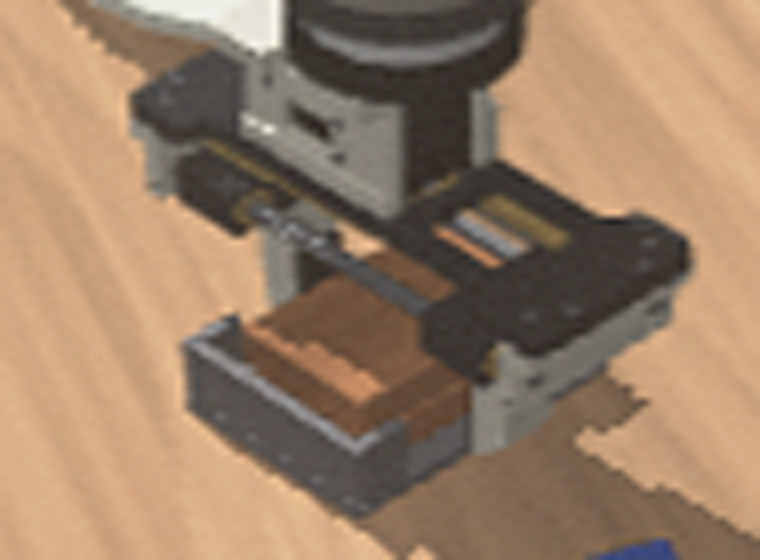

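The pile is released and flat. The fingertips are lightly on the holder floor. Lifting clear.

move_arm --pt "-0.01 0 0 0" --pt "-0.03 0 0 0" --pt "-0.08 0 0 0" --pt "-0.17 0 0 0" --pt "-0.3 0 0 0"

```text
time: 16.05
tool_pos: [0.5456, 0.2454, 0.1241]
tool_rot: [-0.147, 1.566, -2.862]
contact_force: [1.3, -0.1, -0.6]
opening: 0.0825
```

move_arm --pt "-0.02 0 0.1 0" --pt "-0.03 0 0.2 0" --pt "-0.03 0.1 0.3 0" --pt "-0.03 0.15 0.4 0" --pt "-0.03 0.15 0.4 0"

```text
time: 16.68
tool_pos: [0.4238, 0.1234, 0.1364]
tool_rot: [-0.231, 1.568, -2.949]
contact_force: [0.5, 0.0, 0.1]
opening: 0.0823
```

```bash
python3 -c "
from h import *
go(.5439,.2439,.008,114.4)
im=robot.read_camera('side')[:,:,::-1]
cv2.imwrite('pics/s15.png',cv2.resize(im[95:165,220:310],None,fx=8,fy=8,interpolation=cv2.INTER_CUBIC))
im=robot.read_camera('top')[:,:,::-1]
cv2.imwrite('pics/t15.png',im);cv2.imwrite('pics/t15c.png',cv2.resize(im[105:200,95:190],None,fx=6,fy=6,interpolation=cv2.INTER_CUBIC))"
```

```text
t 16.68 pos [0.4238 0.1234 0.1364] jaw -65.72 q6 1.26 F [0.5 0.  0.1] open 0.0823
inc [ 0.3202 -0.1511 -0.3983] twist -0.0019 tool axes cols
 [[-0.002  0.411 -0.912]
 [-0.    -0.912 -0.411]
 [-1.    -0.001  0.002]]
```

View pics/s15.png

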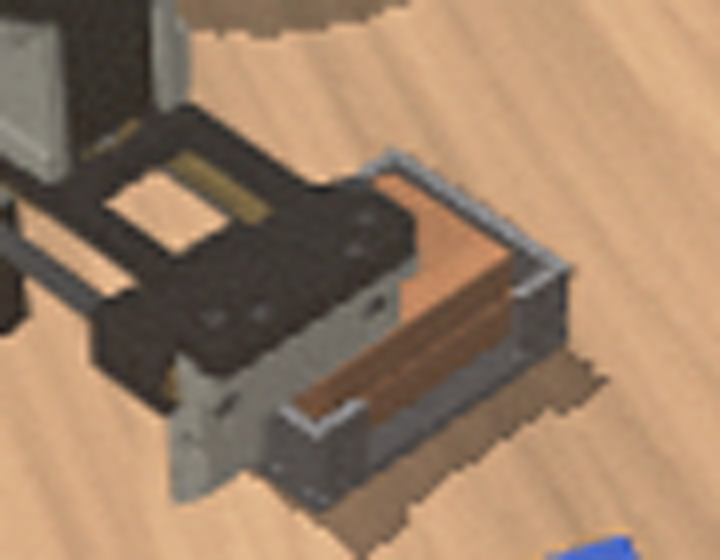

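View pics/t15c.png

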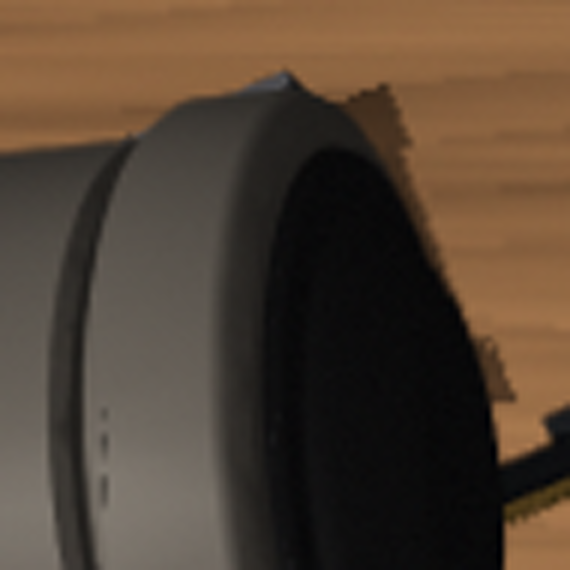

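View pics/t15.png

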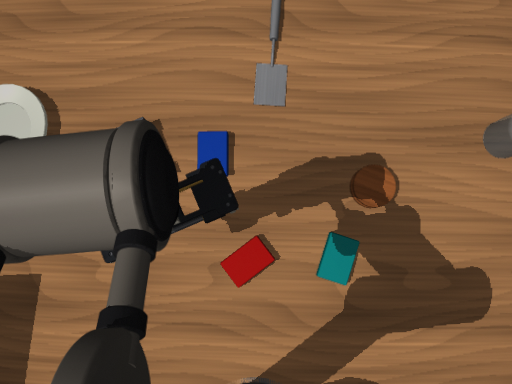

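The side view shows both blocks stacked flat in the holder, but the arm partly hides them. Moving further away for a full check.

move_arm --pt "-0.1 0.1 0 0" --pt "-0.2 0.25 0 0" --pt "-0.2 0.4 0 0" --pt "-0.2 0.5 0 0" --pt "-0.2 0.5 0 0"

```text
time: 17.4
tool_pos: [0.5106, -0.0593, 0.216]
tool_rot: [2.072, 1.57, -0.646]
contact_force: [0.3, 0.3, 0.3]
opening: 0.0824
```

```bash
python3 -c "
from h import *
go(.5439,.2439,.008,114.4)
im=robot.read_camera('side')[:,:,::-1]
cv2.imwrite('pics/s16f.png',im);cv2.imwrite('pics/s16.png',cv2.resize(im[95:165,220:310],None,fx=8,fy=8,interpolation=cv2.INTER_CUBIC))
im=robot.read_camera('top')[:,:,::-1]
cv2.imwrite('pics/t16.png',im);cv2.imwrite('pics/t16c.png',cv2.resize(im[105:200,95:190],None,fx=6,fy=6,interpolation=cv2.INTER_CUBIC))"
```

```text
t 17.4 pos [ 0.5106 -0.0593  0.216 ] jaw -65.76 q6 0.88 F [0.3 0.3 0.3] open 0.0824
inc [ 0.5197 -0.6573 -0.387 ] twist -0.0026 tool axes cols
 [[ 0.001  0.411 -0.912]
 [-0.    -0.912 -0.411]
 [-1.     0.001 -0.   ]]
```

View pics/s16.png

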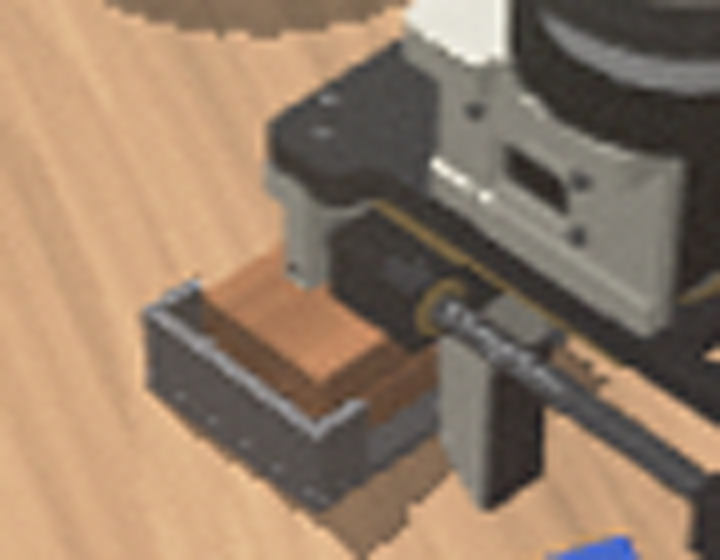

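View pics/t16c.png

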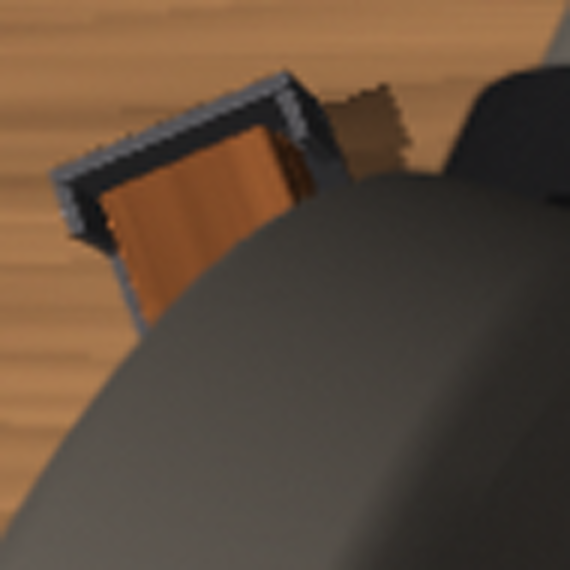

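View pics/t16.png

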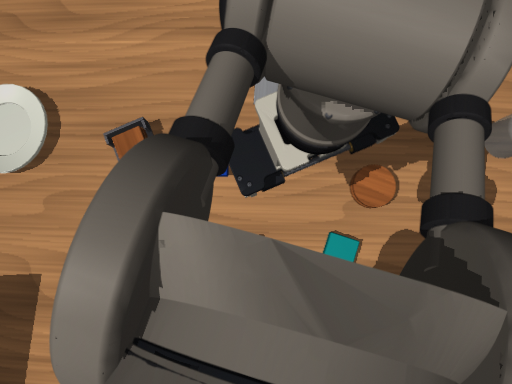

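move_arm --pt "0 0.5 0.66 0" --pt "0 0.5 0.66 0" --pt "0 0.5 0.66 0" --pt "0 0.5 0.66 0" --pt "0 0.5 0.66 0"

```text
time: 18.12
tool_pos: [0.3598, -0.3321, 0.2166]
tool_rot: [2.7, 1.57, -0.013]
contact_force: [1.0, -1.4, -0.2]
opening: 0.0826
```

```bash
python3 -c "
from h import *
im=robot.read_camera('side')[:,:,::-1]
cv2.imwrite('pics/s17f.png',im);cv2.imwrite('pics/s17.png',cv2.resize(im[95:165,220:310],None,fx=8,fy=8,interpolation=cv2.INTER_CUBIC))
im=robot.read_camera('top')[:,:,::-1]
cv2.imwrite('pics/t17.png',im);cv2.imwrite('pics/t17c.png',cv2.resize(im[105:200,95:190],None,fx=6,fy=6,interpolation=cv2.INTER_CUBIC))"
```

```text
(no output)
```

View pics/s17.png

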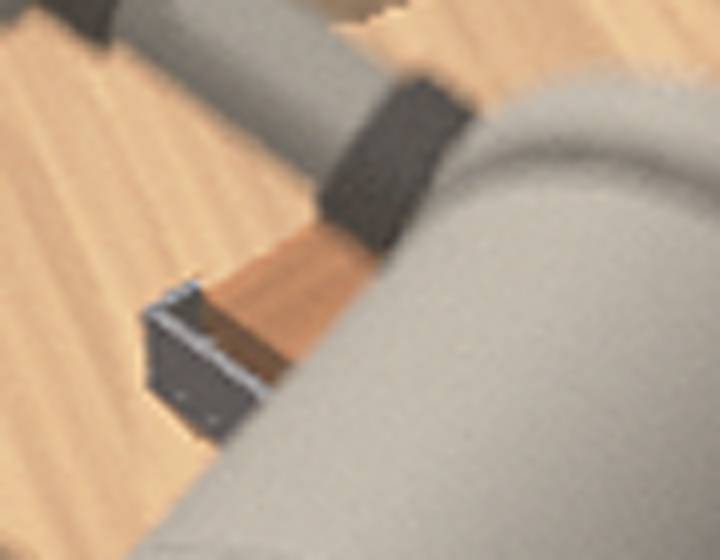

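View pics/t17c.png

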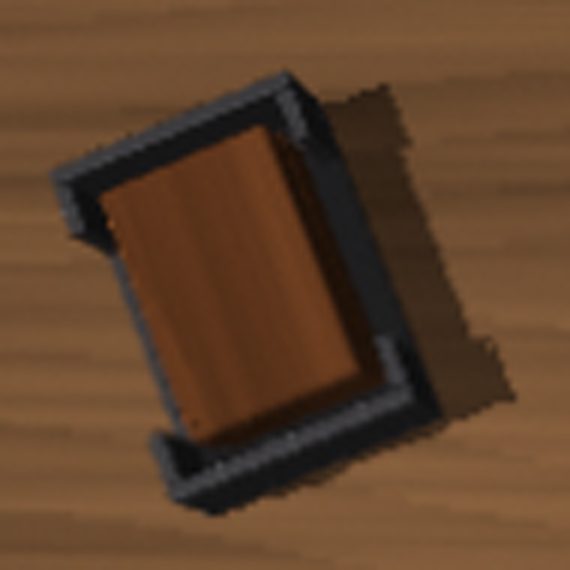

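View pics/t17.png

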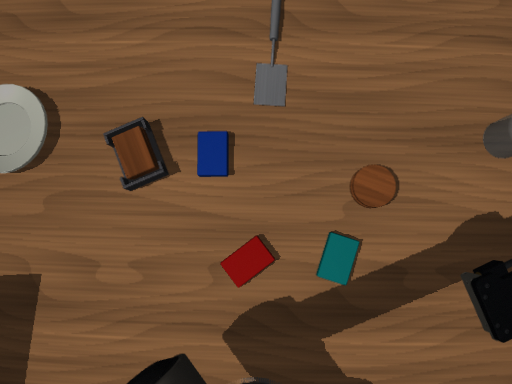

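The pile lies flat and centred in the holder. The trivet is still at (374,186) and the look-alikes have not moved. I'll do a quick fit at the expected 46 mm top height, then hand in.

```bash
python3 -c "
from h import *
t=un([[101,195],[263,126],[362,375],[196,444]],6,[95,105])
for L,W,z in((.09,.06,.046),(.087,.058,.046)):
    q,e,r=fit([('top',t)],L,W,z,[.55,.24,.42]);print(q.round(4),np.degrees(q[2]),e,r.round(1).tolist())
a=cv2.imread('pics/top0.png')[155:220,340:410].astype(int);b=cv2.imread('pics/t17.png')[155:220,340:410].astype(int);print('trivet diff',abs(a-b).mean())
o=robot.observe();print(o['time'],np.abs(o['qvel']).max());robot.hand_in()"
```

```text
[0.5458 0.241  0.4228] 24.227159021157327 0.5932549803682178 [[-0.8, -0.0], [0.6, -0.7], [0.7, -0.1], [-0.6, 0.8]]
[0.5457 0.241  0.4224] 24.20033233630744 0.34531983345956224 [[-0.0, 0.5], [0.5, 0.2], [-0.1, -0.6], [-0.3, -0.1]]
trivet diff 0.58
18.225 0.09363481437555192
the job is handed in; nothing more can be done
```

I picked up both brown pot rests together with a 40 N grip across the 60 mm width and put them away in the grey holder. They now lie flat on one another inside it. I handed the job in at 18.2 s.

- **Tilting:** The moves allow no tool tilt. I got the tilt by pressing one end of the pile on the holder's end-wall rim from outside, which turned the pile between the fingers. The first press left only about 8–10°; a second, deeper one left about 16–17°, measured from the edges in the picture.
- **Lowering:** I put the low end in along the near end wall, paused there for nearly a second, then let the other end down. I then let go and moved clear.
- **Forces:** Readings at the wrist stayed at or below about 18 N. The fingertips rested on the holder floor with about 14 N as I let go.

**Last checks:**
- **Pile:** The last top view shows it inside all four corners. A fit at the expected 46 mm height gave 24.2° against the holder's 24.4°, with under 0.6 px error. In the side view after release the two blocks were flush.
- **Other objects:** The round pot rest is where it was (mean picture difference 0.6 of 255), and the look-alikes and other items in view did not appear to have moved.

**Less certain:** The first tilt fits disagreed (5–7° against the 8–10° I read from edge slopes) because the blocks' edges are rounded. The tilt figure is therefore good to about 2–3°.

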